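# Close and pump down the reagent drawer

### The job

Gently push the open blue-fronted reagent drawer home until its catch snaps in (the green pin pops up out of the housing top) without ramming it. Then push the spring-centred black-knobbed valve lever well over towards the blue port, hold it there for two seconds to pump the drawer down, and let it spring back upright. Leave the bottle, timer and label roll that stand around it where they are.

Things in the scene. Friction and masses are not known exactly. Their poses are not given: they have to be found in the camera images.
- unit: White drawer housing fixed on the bench, 140 (x) x 170 (y) x 100 (z) mm. Origin: centre of its underside. +x points from its open front to its back (the drawer comes out along -x), +y to the left as seen from the drawer side, z up. A grey valve block, 50 x 46 x 12 mm, sits on its roof, centred at x = +10 mm, y = 0.
- front_face (a point): Point on the outer face of the drawer's blue front panel (160 mm wide, 82 tall, 10 thick, flat, no handle, spanning 12 to 94 mm above the bench): on its middle line, 62 mm above the bench. Axes as unit. Push here along the unit's +x, e.g. with shut fingers pointing down. Touching it jolts (13 N at 30 mm/s); pushing takes 4.5 to 9 N, 15 to 20 N when home; over 30 N is ramming.
- drawer (a joint): Drawer position, m, grows outward (unit's -x); at 0 the front's outer face is 108 mm before the housing's centre. Starts at 0.055 to 0.085. The hidden catch is adjustable: it seats anywhere from -0.018 to +0.018. A 40 N/m spring (5 N at 0) pushes it out against 3 N friction: it stays put at the start, but let go unseated it returns to about 0.05.
- catch_pin (a joint): Green catch pin, 10 mm across, in a dark slot on the right (-y) of the housing roof: 0 = 2 mm proud, held down (not seated); 0.008 = popped up (seated; the drawer then stays home by itself). About 2 mm before its seat the catch snaps and pulls the drawer in; 2 mm past the seat a rubber bumper begins, 5 N per mm, solid after 6 mm more.
- lever (a joint): Valve lever angle in rad: 0 upright, positive = knob swung to the unit's +y, negative = to its -y, range +-0.85. A centring spring of 0.5 N m per rad (about 4 N at the knob at 0.6 rad) brings it back upright when let go. 'Well over' is 0.45 rad or more.
- lever_knob (a point): Centre of the black ball knob (30 mm diameter) on the valve lever, a 10 mm steel rod. The lever's hinge lies along the unit's x axis, 80 mm below the knob, at unit x = +10, y = 0, z = 112 mm; the upright knob is 192 mm above the bench.
- blue_port: Blue capped hose port, 26 mm diameter, 16 mm tall, standing on the housing roof 60 mm to one side of the lever (unit y = +60 or -60 mm, x = +10 mm); origin at the centre of its underside. The side it is on is the side to push the lever to.
- yellow_port: Yellow port of the same size on the lever's other side; the lever must not be pushed that way.
- bottle: Brown reagent bottle with a blue cap, 43 mm diameter, 70 mm tall, loose, standing on the bench to the left of the drawer. Origin: centre of underside. Leave alone.
- lab_timer: White lab timer, 34 x 64 x 60 mm, loose, standing on the bench to the right of the drawer. Origin: centre of underside. Leave alone.
- roll: White label roll, 60 mm diameter, 32 mm tall, loose, lying flat on the bench to the left of the housing. Origin: centre of underside. Leave alone.

How it is judged:
By the outcome, as a careful person would: the job done as asked, in the order asked, and still so for the second after the job is handed in, with the robot touching nothing.
It also fails if it takes over 51 s, if anything falls off the work surface, if the arm or the gripper's body presses on something with over 40 N, if the wrist force passes 120 N, or if a joint passes its speed limit or range.

### The arm

A 6-joint arm with a two-finger parallel gripper is mounted at the origin on a cart in front of the work surface, level with it; the furniture and walls round the work are solid. World frame = base frame: x ahead of the robot, y to its left, z up, the work surface at z = 0. Lengths are in m, angles in degrees, forces in N, time in s.
With the tool pointing down it reaches from about 0.35 to 0.875 m from the base axis. Payload 4.2 kg.
Tool frame: the origin (TCP) lies on the centre line of the jaws, within the pads' length; the fingertips stand 11 mm ahead of it and the grasp point (between the pads) lies 8 mm behind it; z points along the fingers, y is the line along which they close (so a half turn about z gives the same grasp; the last joint's range is limited). The gripper opens to 87 mm and grips with 3 to 60 N. Pads are 19 mm wide; open, the fingers measure 117 mm over their backs; the gripper's body (75 mm by 190 mm) begins 51 mm behind the grasp point.
Start: joints at [87.41, 22.042, 0.453, 0, -68.411, -14.817], TCP at [0.187, 0.596, 0.234] pointing down, gripper open.
Joint ranges: [-179.83, 179.83], [-69.29, 118.12], [-61.27, 80.66], [-181.25, 117.63], [-171.15, -9.14], [-177.46, 177.46]. Speed limits (degrees/s): [159.86, 159.86, 180, 180, 180, 180].

### API

Orientations are given as a 3x3 rotation matrix whose columns are the frame's x, y, z axes.
In Python, from station import r gives the robot as it stands.
- The arm moves only by the tool servo_tool, never from a script. Its argument "commands" is a list that holds one entry, the list of rows, each a list of 7 numbers: the closure, from 0 (fully open) to 1 (shut), then the shift along the tool's x, y, z in mm, then the turn, a rotation vector about the tool's x, y, z in rad. In form: [[[claw, x, y, z, ax, ay, az], ...]]. A call has exactly 5 rows; each row is the pose to reach, as a shift and turn from the pose commanded when the call began, along the tool's axes at that moment; what a row does not reach only later rows make up. A row lasts 1/10 s, in which the tool goes at most 50 mm and 8.59 degrees, less where a joint would pass 70% of its speed; a pose out of reach is approached as far as the arm can. A call with a gripper value outside its range is refused whole. The fingers move at their own pace and stop on an object; the grip force is fixed at half the most. Time passes only in rows, so rows that repeat a pose let the fingers close, or fill a call up. It gives the time, the measured TCP pose, the force, the opening and the grip force at its end, in the units of the state.
- r.sense(): the state, without advancing time (a new reading comes with each control period).
- r.capture(name): name is "scene" or "top"; returns a dict with "pixels" (480x640x3 uint8, red, green, blue), "camera_matrix" (3x3 intrinsics, pixels), "dist" ([k1, k2, p1, p2, k3] as OpenCV has them; the pictures are not rectified), "R" (3x3) and "t" (3): a world point X has camera coordinates R X + t. Camera axes: x right, y down, z forward; pixel columns grow to the right and rows downward; lengths in m; the calibration is good to about 2 mm. A picture is of the moment at which its call begins. There is no depth.
- r.finish_job(): hands the job in; it is judged then, once.
The state is a dict: "time_s": time; "joints": joint angles; "joint_velocities": joint speeds; "effort": joint torques, N m; "tcp_pos": TCP position; "ee_rot": TCP orientation; "wrist_force": force on the tool from outside, world axes, zero at the start; "moment": the same for the moment, N m; "gripper_width": opening from 0.0 (shut) to 1.0 (fully open); "gripper_force": force on a finger pad.
Only numpy, scipy, OpenCV 4.12 (cv2) and the standard library are available. Lean on these libraries where they do the work, as an engineer would, in place of code of your own. Each camera call takes 0.05 s, during which the arm holds its last target. There are 200 camera calls.

## Working session

There is one attempt and no reset: what is moved stays moved. The work goes in short steps, Python scripts to look and compute and a tool call to move; the robot and the scene stay as the last step left them, time stands still between calls to the robot, and variables do not carry over. Pictures are saved under pics/ and viewed, at most 12 in all, crops included, and the job is handed in when it is done.

Besides the shell and the picture viewer there is one more tool, called as name(argument=value, ...), one argument or row to a line, values as JSON. servo_tool: Moves the arm, as the interface text tells. Its arguments: {"type":"object","properties":{"commands":{"type":"array","items":{"type":"array","items":{"type":"array","items":{"type":"number"}}}}},"required":["commands"]}

```bash
mkdir -p pics
python3 - <<'E'
from station import r
import cv2,pickle
for n in("scene","top"):
    c=r.capture(n); pickle.dump(c,open(n+".pkl","wb")); cv2.imwrite(f"pics/{n}0.png",c["pixels"][:,:,::-1])
    print(n,c["camera_matrix"],c["dist"],c["R"],c["t"])
print(r.sense())
E
```

```text
scene [[614.25154583   0.         322.26544786]
 [  0.         614.25154583 234.99697672]
 [  0.           0.           1.        ]] [-0.07092805  0.          0.          0.          0.        ] [[ 0.44337115 -0.89633294  0.00304827]
 [-0.58428834 -0.29159388 -0.75735074]
 [ 0.67972727  0.33400639 -0.6530012 ]] [-0.23397562  0.43058072  0.74615473]
top [[504.44044016   0.         330.28599869]
 [  0.         504.44044016 238.96948132]
 [  0.           0.           1.        ]] [0.02221891 0.         0.         0.         0.        ] [[ 0.02800582 -0.99924268  0.02701353]
 [-0.98620936 -0.03203014 -0.16237358]
 [ 0.16311585 -0.0220936  -0.98635951]] [0.00727174 0.61270622 0.87687042]
{'time_s': 0.1, 'joints': array([ 8.74090857e+01,  2.20879658e+01,  3.86427759e-01, -2.48792659e-02,
       -6.84111933e+01, -1.48162372e+01]), 'joint_velocities': array([-0.0937732 , -0.11604405,  0.19811668,  0.01958381, -0.01459442,
        0.02809048]), 'effort': array([ 5.28724013e-05, -3.91692424e+01,  1.87936825e+01,  4.23184186e+00,
        1.34735077e-02, -7.23430276e-05]), 'tcp_pos': array([0.18680818, 0.59588066, 0.23254507]), 'ee_rot': array([[ 9.54155096e-01, -2.99312229e-01, -4.92290739e-04],
       [-2.99312612e-01, -9.54153116e-01, -1.94723645e-03],
       [ 1.13110937e-04,  2.00531440e-03, -9.99997983e-01]]), 'wrist_force': array([-0.0300553 , -0.80598472,  0.16183681]), 'moment': array([-0.02961964,  0.02708046,  0.02844115]), 'gripper_force': 0.0, 'gripper_width': 1.004711768173023}
```

View pics/scene0.png

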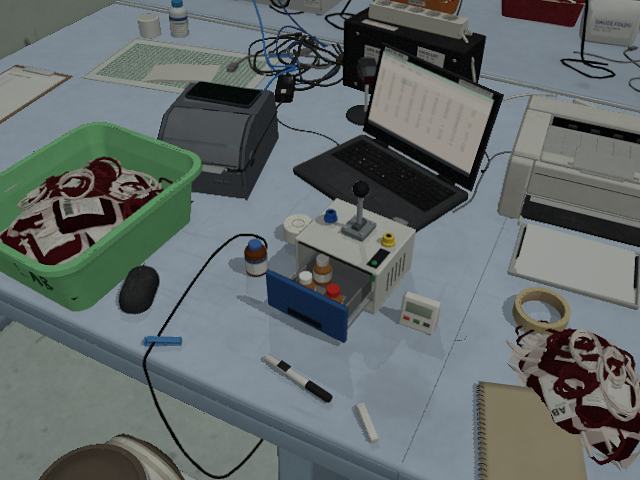

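View pics/top0.png

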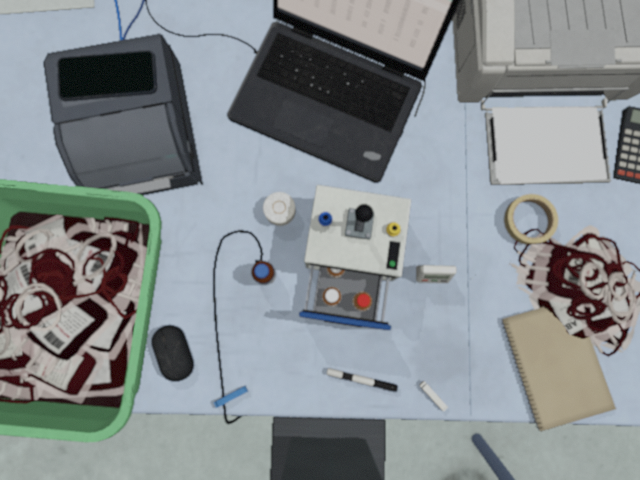

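Both views show the white unit with the drawer open toward the robot. The blue port is on the left (top 326,218; scene 330,216) and the yellow port on the right (top 393,228). The knob is at top (364,213). Next I'll take crops to get precise pixels.

Run:
```python
import cv2,numpy as np
a=cv2.imread("pics/scene0.png")[170:350,230:450]; b=cv2.imread("pics/top0.png")[170:350,240:470]
cv2.imwrite("pics/sc.png",cv2.resize(a,None,fx=3.3,fy=3.3,interpolation=2)); cv2.imwrite("pics/tc.png",cv2.resize(b,None,fx=3.3,fy=3.3,interpolation=2))
for n,f in(("scene","scene0"),("top","top0")):
    im=cv2.imread(f"pics/{f}.png"); h=cv2.cvtColor(im,cv2.COLOR_BGR2HSV)
    for k,lo,hi in(("blue",(105,150,50),(125,255,255)),("yel",(22,150,100),(34,255,255)),("green",(50,120,60),(80,255,255))):
        m=cv2.inRange(h,lo,hi); m[:, :230]=0; m[:,450:]=0; m[:170]=0; m[350:]=0
        _,_,s,c=cv2.connectedComponentsWithStats(m)
        print(n,k,[(list(map(int,x)),y.round(1).tolist()) for x,y in zip(s[1:],c[1:]) if x[4]>8])
```

```text
scene blue [([324, 209, 13, 14, 125], [330.1, 216.3]), ([248, 240, 14, 10, 105], [254.4, 244.4]), ([247, 258, 19, 6, 25], [255.7, 261.5]), ([266, 270, 82, 72, 2601], [307.2, 304.5])]
scene yel [([381, 233, 14, 14, 124], [388.2, 240.1])]
scene green [([372, 260, 5, 5, 20], [374.1, 262.3]), ([371, 276, 4, 5, 16], [372.3, 277.9])]
top blue [([319, 213, 12, 12, 99], [324.9, 218.7]), ([300, 312, 90, 17, 449], [344.8, 320.0])]
top yel [([387, 225, 11, 10, 37], [390.6, 230.9]), ([393, 224, 5, 4, 9], [395.0, 225.2])]
top green [([389, 260, 7, 7, 40], [391.9, 263.2])]
```

View pics/sc.png

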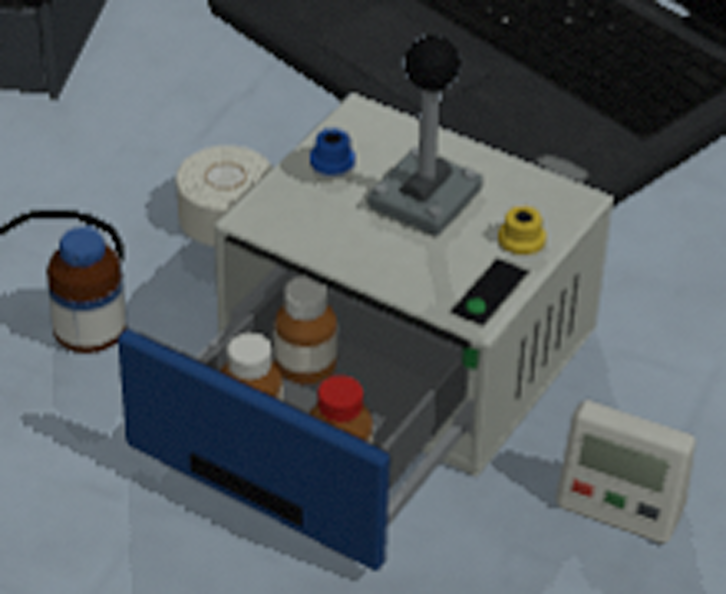

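View pics/tc.png

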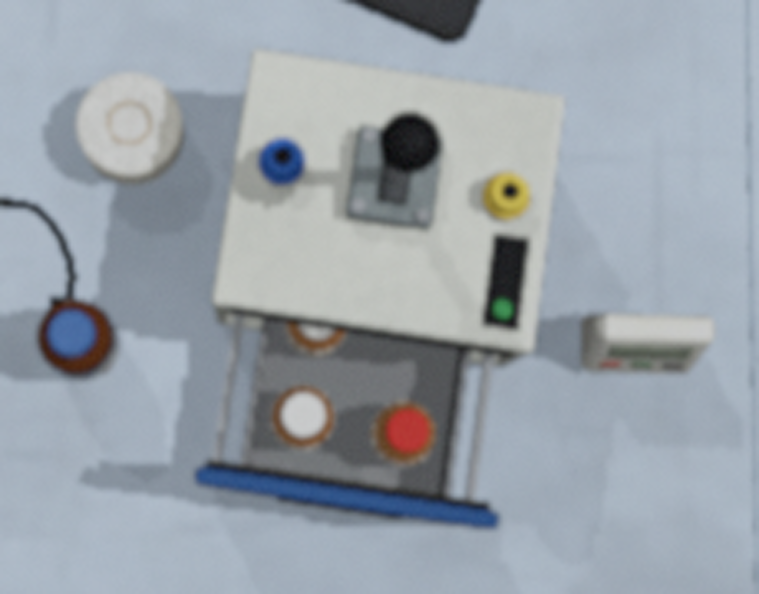

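The crops show the roof corners, knob, ports and panel edges clearly. The green pin is down, in its slot at the right front of the roof. I'll triangulate the points and fit the unit's pose.

```bash
cat > fit.py <<'E'
import cv2,numpy as np,pickle
from scipy.optimize import least_squares
C={n:pickle.load(open(n+".pkl","rb")) for n in("scene","top")}
off={"scene":(230,170),"top":(240,170)}
px=lambda n,p:(np.array(p)+.5)/3.3-.5+off[n]
proj=lambda n,X:cv2.projectPoints(np.array(X,float).reshape(-1,3),cv2.Rodrigues(C[n]["R"])[0],C[n]["t"],C[n]["camera_matrix"],np.array(C[n]["dist"]))[0][:,0]
def tri(a,b):
    u=[cv2.undistortPoints(np.array([[p]],float),C[n]["camera_matrix"],np.array(C[n]["dist"])).reshape(2,1) for n,p in(("scene",a),("top",b))]
    P=[np.c_[C[n]["R"],C[n]["t"]] for n in("scene","top")]
    X=cv2.triangulatePoints(P[0],P[1],u[0],u[1])[:,0]; return X[:3]/X[3]
E
python3 - <<'E'
from fit import *
S=dict(knob=(432,62),blue=(332,150),yel=(522,230),FL=(220,226),FR=(478,345),BR=(612,203),BL=(350,95),pTL=(122,340),pTR=(385,462),pin=(476,306),bot=(80,245),timer=(635,420))
T=dict(knob=(411,142),blue=(282,161),yel=(507,195),FL=(216,302),FR=(532,353),BR=(562,97),BL=(254,52),pTL=(197,480),pTR=(495,525),pin=(503,308),bot=(70,333),timer=(650,322))
for k in S: print(k,tri(px("scene",S[k]),px("top",T[k])).round(4))
M=dict(knob=(.01,0,.192),blue=(.01,.06,.108),yel=(.01,-.06,.108),FL=(-.07,.085,.1),FR=(-.07,-.085,.1),BR=(.07,-.085,.1),BL=(.07,.085,.1))
def f(q,full=False):
    m=dict(M);m["pTL"]=(-.108-q[3],.08,.094);m["pTR"]=(-.108-q[3],-.08,.094)
    c,s=np.cos(q[2]),np.sin(q[2])
    e=[]
    for k,(x,y,z) in m.items():
        X=(q[0]+c*x-s*y,q[1]+s*x+c*y,z)
        for n,D in(("scene",S),("top",T)): e.append(proj(n,[X])[0]-px(n,D[k]))
    return np.array(e) if full else np.ravel(e)
o=least_squares(f,[.5,0,0,.07],loss="soft_l1"); q=o.x
print(q,np.degrees(q[2])); print(f(q,True).round(1).tolist())
c,s=np.cos(q[2]),np.sin(q[2])
for n,p in dict(front=(-.108-q[3],0),knob=(.01,0)).items(): print(n,q[0]+c*p[0]-s*p[1],q[1]+s*p[0]+c*p[1])
E
```

```text
knob [ 0.6311 -0.0219  0.1946]
blue [0.6375 0.0377 0.1102]
yel [ 0.6236 -0.0808  0.1087]
FL [0.5638 0.0693 0.0996]
FR [ 0.5404 -0.0932  0.1027]
BR [ 0.6807 -0.112   0.0959]
BL [0.698  0.0547 0.1014]
pTL [0.4716 0.0763 0.0916]
pTR [ 0.4534 -0.0787  0.0937]
pin [ 0.5645 -0.0798  0.103 ]
bot [0.5479 0.1488 0.067 ]
timer [ 0.5655 -0.1687  0.0588]
[ 0.6213143  -0.02029352 -0.1205622   0.05204543] -6.907705476784837
[[0.4, 1.0], [-1.0, 0.6], [0.4, 0.5], [-0.6, -0.1], [0.6, 0.1], [-0.3, 0.0], [-2.0, -0.1], [-2.0, 1.0], [3.7, 0.9], [-0.1, 0.4], [1.1, -1.6], [0.7, -0.3], [0.8, -0.5], [-1.1, -1.2], [-0.7, -1.6], [-1.5, -0.1], [0.8, 0.5], [1.1, 0.4]]
front 0.4624306071616839 -0.0010447971431917016
knob 0.6312417076586977 -0.021496220503077687
```

Unit yaw is −6.9°. The front face is at (0.462, −0.001) and the knob at (0.631, −0.0215), with triangulated heights within about 3 mm of the given ones. Now I'll move to a point in front of the drawer with the fingers shut.

servo_tool(
  commands=[
    [[1,15,20,-15,0,0,-0.037],[1,40,50,-25,0,0,-0.074],[1,68,85,-30,0,0,-0.111],[1,96,120,-30,0,0,-0.148],[1,125,155,-30,0,0,-0.185]],
  ],
)

```text
time_s: 0.6
tcp_pos: [0.26, 0.4092, 0.2633]
ee_rot: [[0.993, -0.116, -0.0], [-0.116, -0.993, -0.0], [-0.0, 0.0, -1.0]]
wrist_force: [0.1, -0.5, -0.3]
gripper_width: 0.633
gripper_force: 0.0
```

servo_tool(
  commands=[
    [[1,20,38,0,0,0,0],[1,40,76,0,0,0,0],[1,60,115,0,0,0,0],[1,80,154,0,0,0,0],[1,98,192,0,0,0,0]],
  ],
)

```text
time_s: 1.1
tcp_pos: [0.3344, 0.2068, 0.2634]
ee_rot: [[0.993, -0.118, -0.0], [-0.118, -0.993, -0.0], [-0.0, 0.0, -1.0]]
wrist_force: [1.4, -0.3, 0.4]
gripper_width: 0.174
gripper_force: 0.0
```

servo_tool(
  commands=[
    [[1,20,38,0,0,0,0],[1,40,76,0,0,0,0],[1,60,115,0,0,0,0],[1,80,154,0,0,0,0],[1,98,192,0,0,0,0]],
  ],
)

```text
time_s: 1.6
tcp_pos: [0.409, 0.0047, 0.2635]
ee_rot: [[0.993, -0.119, 0.0], [-0.119, -0.993, 0.0], [0.0, -0.0, -1.0]]
wrist_force: [1.1, 0.8, 0.6]
gripper_width: 0.009
gripper_force: 0.0
```

servo_tool(
  commands=[
    [[1,0,0,35,0,0,0],[1,0,0,75,0,0,0],[1,0,0,115,0,0,0],[1,0,0,155,0,0,0],[1,0,0,180,0,0,0]],
  ],
)

```text
time_s: 2.1
tcp_pos: [0.4071, 0.0057, 0.081]
ee_rot: [[0.993, -0.119, -0.004], [-0.119, -0.993, -0.001], [-0.004, 0.002, -1.0]]
wrist_force: [-0.1, -0.4, -0.1]
gripper_width: 0.003
gripper_force: 0.0
```

servo_tool(
  commands=[
    [[1,6,0,5,0,0,0],[1,14,0,10,0,0,0],[1,22,0,11,0,0,0],[1,28,0,11,0,0,0],[1,30,0,11,0,0,0]],
  ],
)

```text
time_s: 2.6
tcp_pos: [0.4405, 0.0033, 0.0736]
ee_rot: [[0.993, -0.119, 0.003], [-0.119, -0.993, 0.001], [0.003, -0.001, -1.0]]
wrist_force: [0.1, -0.3, 0.3]
gripper_width: 0.005
gripper_force: 0.0
```

Run:
```python
from station import r
import cv2,numpy as np
s=r.sense();print(s["tcp_pos"],s["wrist_force"])
a=r.capture("scene")["pixels"][170:350,230:450,::-1]; b=r.capture("top")["pixels"][170:350,240:470,::-1]
z=lambda i:cv2.resize(i,(395,320),interpolation=2)
cv2.imwrite("pics/p1.png",np.hstack([z(a),z(b)]))
```

```text
[0.44052631 0.00325026 0.07356739] [ 0.09381427 -0.34406814  0.30716083]
```

View pics/p1.png

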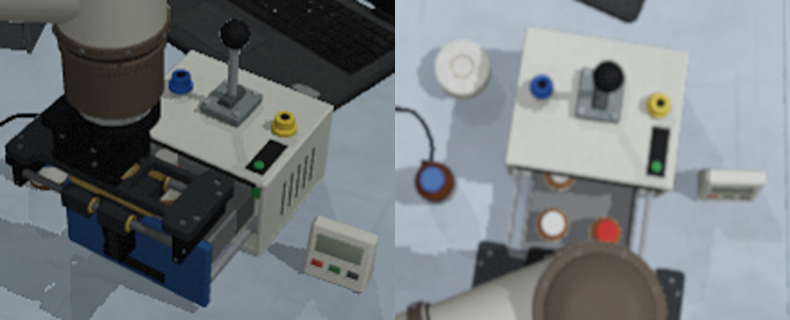

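The fingers are centred about 12 mm in front of the blue panel, and nothing is disturbed. Approaching slowly to make contact.

servo_tool(
  commands=[
    [[1,1.5,0,0,0,0,0],[1,3,0,0,0,0,0],[1,4.5,0,0,0,0,0],[1,6,0,0,0,0,0],[1,7.5,0,0,0,0,0]],
  ],
)

```text
time_s: 3.2
tcp_pos: [0.4463, 0.0021, 0.0726]
ee_rot: [[0.993, -0.118, -0.0], [-0.118, -0.993, -0.0], [-0.0, 0.0, -1.0]]
wrist_force: [-0.5, 0.3, 0.1]
gripper_width: 0.004
gripper_force: 0.0
```

servo_tool(
  commands=[
    [[1,1.5,0,0,0,0,0],[1,3,0,0,0,0,0],[1,4.5,0,0,0,0,0],[1,6,0,0,0,0,0],[1,7.5,0,0,0,0,0]],
  ],
)

```text
time_s: 3.7
tcp_pos: [0.4501, 0.0008, 0.0718]
ee_rot: [[0.993, -0.12, -0.008], [-0.12, -0.993, -0.001], [-0.008, 0.002, -1.0]]
wrist_force: [-10.3, 4.6, 5.4]
gripper_width: 0.01
gripper_force: 5.0
```

servo_tool(
  commands=[
    [[1,1.5,0,0,0,0,0],[1,3,0,0,0,0,0],[1,4.5,0,0,0,0,0],[1,6,0,0,0,0,0],[1,7.5,0,0,0,0,0]],
  ],
)

```text
time_s: 4.2
tcp_pos: [0.4568, -0.0001, 0.0717]
ee_rot: [[0.993, -0.12, -0.009], [-0.12, -0.993, -0.001], [-0.009, 0.002, -1.0]]
wrist_force: [-9.5, 6.0, 6.2]
gripper_width: 0.007
gripper_force: 5.3
```

servo_tool(
  commands=[
    [[1,2,0,0,0,0,0],[1,4,0,0,0,0,0],[1,6,0,0,0,0,0],[1,8,0,0,0,0,0],[1,10,0,0,0,0,0]],
  ],
)

```text
time_s: 4.7
tcp_pos: [0.4665, -0.0013, 0.0717]
ee_rot: [[0.993, -0.12, -0.01], [-0.12, -0.993, -0.001], [-0.009, 0.002, -1.0]]
wrist_force: [-11.2, 5.0, 7.3]
gripper_width: 0.006
gripper_force: 5.6
```

servo_tool(
  commands=[
    [[1,2,0,0,0,0,0],[1,4,0,0,0,0,0],[1,6,0,0,0,0,0],[1,8,0,0,0,0,0],[1,10,0,0,0,0,0]],
  ],
)

```text
time_s: 5.2
tcp_pos: [0.4762, -0.0025, 0.0717]
ee_rot: [[0.993, -0.12, -0.01], [-0.12, -0.993, -0.001], [-0.01, 0.002, -1.0]]
wrist_force: [-10.6, 4.2, 8.0]
gripper_width: 0.006
gripper_force: 5.7
```

servo_tool(
  commands=[
    [[1,1,0,0,0,0,0],[1,2,0,0,0,0,0],[1,3,0,0,0,0,0],[1,4,0,0,0,0,0],[1,4,0,0,0,0,0]],
  ],
)

```text
time_s: 5.7
tcp_pos: [0.481, -0.0031, 0.0717]
ee_rot: [[0.993, -0.12, -0.008], [-0.12, -0.993, -0.001], [-0.008, 0.002, -1.0]]
wrist_force: [-7.9, 2.0, 5.0]
gripper_width: 0.003
gripper_force: 4.2
```

```bash
cat > pin.py <<'E'
from station import r
import cv2,numpy as np,time
c=r.capture("scene")["pixels"]; h=cv2.cvtColor(c,cv2.COLOR_RGB2HSV)
m=cv2.inRange(h,(50,120,60),(80,255,255)); m[:, :350]=0; m[:,400:]=0; m[:240]=0; m[272:]=0
ys,xs=np.nonzero(m); print("pin px",len(xs),xs.mean() if len(xs) else 0,ys.min() if len(ys) else 0,ys.max() if len(ys) else 0)
s=r.sense(); print(s["time_s"],s["tcp_pos"].round(4),s["wrist_force"].round(1))
E
python3 pin.py
```

```text
pin px 12 375.0833333333333 260 264
5.75 [ 0.481  -0.0031  0.0717] [-8.5  2.7  4.9]
```

servo_tool(
  commands=[
    [[1,1,0,0,0,0,0],[1,2,0,0,0,0,0],[1,3,0,0,0,0,0],[1,4,0,0,0,0,0],[1,4,0,0,0,0,0]],
  ],
)

```text
time_s: 6.25
tcp_pos: [0.4859, -0.0036, 0.0718]
ee_rot: [[0.993, -0.119, -0.007], [-0.119, -0.993, -0.001], [-0.006, 0.002, -1.0]]
wrist_force: [-5.1, 0.5, 2.8]
gripper_width: 0.005
gripper_force: 2.6
```

```bash
python3 pin.py
```

```text
pin px 4 376.0 260 263
6.3 [ 0.486  -0.0036  0.0717] [-6.2  0.7  1.7]
```

servo_tool(
  commands=[
    [[1,1,0,0,0,0,0],[1,2,0,0,0,0,0],[1,3,0,0,0,0,0],[1,4,0,0,0,0,0],[1,4,0,0,0,0,0]],
  ],
)

```text
time_s: 6.8
tcp_pos: [0.49, -0.0042, 0.0717]
ee_rot: [[0.993, -0.12, -0.007], [-0.12, -0.993, -0.001], [-0.006, 0.002, -1.0]]
wrist_force: [-5.8, 1.2, 1.9]
gripper_width: 0.006
gripper_force: 3.1
```

```bash
python3 pin.py;  python3 - <<'E'
from station import r
import cv2,numpy as np
a=r.capture("scene")["pixels"][170:350,230:450,::-1]; b=r.capture("top")["pixels"][170:350,240:470,::-1]
z=lambda i:cv2.resize(i,(395,320),interpolation=2)
cv2.imwrite("pics/p2.png",np.hstack([z(a),z(b)]))
E
```

```text
pin px 1 376.0 263 263
6.85 [ 0.49   -0.0042  0.0717] [-7.   0.8  2.3]
```

View pics/p2.png

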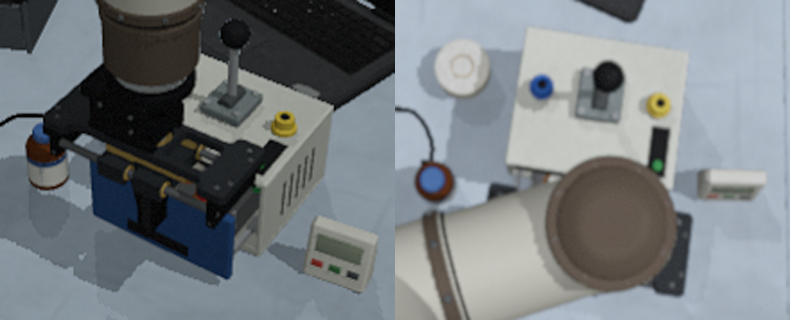

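The gripper hides the pin in the scene view, but it is visible and still down in the top view at about (392,263). I'll switch to the top view.

servo_tool(
  commands=[
    [[1,1,0,0,0,0,0],[1,2,0,0,0,0,0],[1,3,0,0,0,0,0],[1,4,0,0,0,0,0],[1,4,0,0,0,0,0]],
  ],
)

```text
time_s: 7.45
tcp_pos: [0.4929, -0.0046, 0.0717]
ee_rot: [[0.993, -0.12, -0.009], [-0.12, -0.993, -0.001], [-0.008, 0.002, -1.0]]
wrist_force: [-9.4, 3.3, 4.9]
gripper_width: 0.005
gripper_force: 4.7
```

```bash
sed -i 's/"scene"/"top"/; s/m\[:240\]=0; m\[272:\]=0/m[:240]=0; m[285:]=0/; s/print("pin px",len(xs),/print("pin px",len(xs),ys.mean(),/' pin.py; python3 pin.py
```

```text
pin px 24 262.0 393.2083333333333 259 265
7.5 [ 0.4929 -0.0045  0.0717] [-9.1  1.6  4.3]
```

Run:
```python
from fit import *
print(proj("top",[(.5645,-.0798,.103),(.5645,-.0798,.111)]))
from station import r
b=r.capture("top")["pixels"][240:290,360:420,::-1]; b0=cv2.imread("pics/top0.png")[240:290,360:420]
cv2.imwrite("pics/p3.png",cv2.resize(np.hstack([b0,b]),None,fx=6,fy=6,interpolation=0))
```

```text
[[391.60180176 263.25273902]
 [392.29054677 262.71421681]]
```

View pics/p3.png

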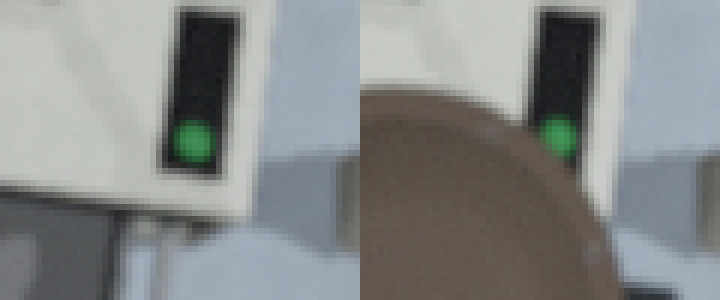

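The pin blob looks about 1 px higher, and the push resistance has changed, so it may be seated. I'll back off slightly to test whether the drawer stays.

servo_tool(
  commands=[
    [[1,-2,0,0,0,0,0],[1,-6,0,0,0,0,0],[1,-12,0,0,0,0,0],[1,-20,0,0,0,0,0],[1,-28,0,0,0,0,0]],
  ],
)

```text
time_s: 8.05
tcp_pos: [0.469, -0.0004, 0.0728]
ee_rot: [[0.993, -0.118, 0.001], [-0.118, -0.993, 0.0], [0.001, -0.001, -1.0]]
wrist_force: [-0.2, -0.8, 0.3]
gripper_width: 0.005
gripper_force: 0.0
```

```bash
python3 pin.py;  python3 - <<'E'
from station import r
import cv2,numpy as np
a0=cv2.imread("pics/scene0.png")[170:350,230:450]
a=r.capture("scene")["pixels"][170:350,230:450,::-1]
z=lambda i:cv2.resize(i,(395,320),interpolation=2)
cv2.imwrite("pics/p4.png",np.hstack([z(a),z(a0)]))
E
```

```text
pin px 39 262.84615384615387 392.35897435897436 259 266
8.1 [ 0.4672 -0.0006  0.0726] [-1.6  0.4 -1.2]
```

View pics/p4.png

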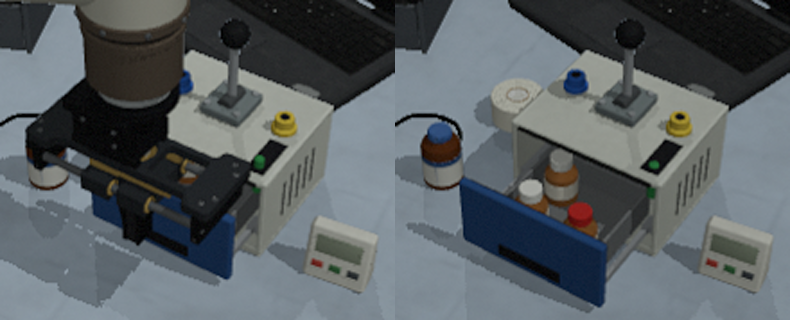

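With the fingers clear, the drawer stays in. The pin stands taller at about (260,161) in the crop, against its flat start, and the contact force is zero, so the catch is seated. Now I'll lift and go to the yellow side of the lever.

servo_tool(
  commands=[
    [[1,-3,0,-25,0,0,0],[1,-3,0,-65,0,0,0],[1,-3,0,-110,0,0,0],[1,-3,0,-155,0,0,0],[1,-3,0,-190,0,0,0]],
  ],
)

```text
time_s: 8.65
tcp_pos: [0.4667, -0.0002, 0.2659]
ee_rot: [[0.993, -0.118, 0.004], [-0.118, -0.993, 0.001], [0.004, -0.001, -1.0]]
wrist_force: [0.9, 0.0, 0.6]
gripper_width: 0.006
gripper_force: 0.0
```

servo_tool(
  commands=[
    [[1,25,12,0,0,0,0],[1,65,30,0,0,0,0],[1,105,48,0,0,0,0],[1,145,66,0,0,0,0],[1,168,76,0,0,0,0]],
  ],
)

```text
time_s: 9.15
tcp_pos: [0.6261, -0.0973, 0.2617]
ee_rot: [[0.993, -0.12, 0.0], [-0.12, -0.993, -0.0], [0.0, 0.0, -1.0]]
wrist_force: [0.3, 0.4, -1.0]
gripper_width: 0.003
gripper_force: 0.0
```

```bash
python3 pin.py;  python3 - <<'E'
from station import r
import cv2,numpy as np
a=r.capture("scene")["pixels"][130:350,230:450,::-1]; b=r.capture("top")["pixels"][170:350,240:470,::-1]
z=lambda i:cv2.resize(i,(395,380),interpolation=2)
cv2.imwrite("pics/p5.png",np.hstack([z(a),z(b)]))
E
```

```text
pin px 37 262.86486486486484 392.2972972972973 260 266
9.2 [ 0.6282 -0.0985  0.2609] [4.3 0.  1. ]
```

View pics/p5.png

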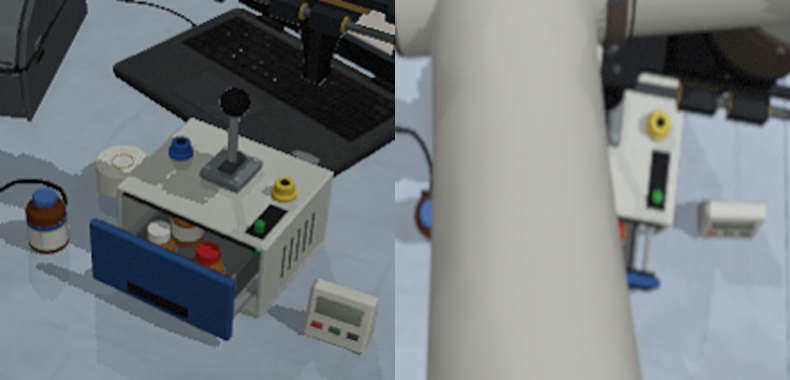

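The pin is clearly up (crop 260,227) and the drawer is holding. The gripper is behind and to the right of the lever, above the knob. Descending, with a quick numeric check of the drawer.

servo_tool(
  commands=[
    [[1,-2,0,15,0,0,0],[1,-4,0,35,0,0,0],[1,-6,0,55,0,0,0],[1,-6,0,73,0,0,0],[1,-6,0,82,0,0,0]],
  ],
)

```text
time_s: 9.8
tcp_pos: [0.6163, -0.0942, 0.1794]
ee_rot: [[0.993, -0.118, -0.002], [-0.118, -0.993, 0.0], [-0.002, 0.0, -1.0]]
wrist_force: [0.5, -0.5, 0.4]
gripper_width: 0.002
gripper_force: 0.0
```

```bash
python3 pin.py
python3 - <<'E'
from fit import *
q=[.6213,-.0203]; c,s=np.cos(-.12),np.sin(-.12)
for d in(0,.01,.02,.03,.05): print(d,proj("scene",[(q[0]+c*(-.108-d)-s*y,q[1]+s*(-.108-d)+c*y,.094) for y in(.08,-.08)]).round(0).tolist())
E
```

```text
pin px 40 262.95 392.175 260 266
9.85 [ 0.6161 -0.0943  0.1784] [-0.1  0.1 -0.9]
0 [[284.0, 254.0], [364.0, 290.0]]
0.01 [[281.0, 257.0], [361.0, 294.0]]
0.02 [[277.0, 260.0], [358.0, 298.0]]
0.03 [[274.0, 264.0], [354.0, 302.0]]
0.05 [[267.0, 270.0], [348.0, 309.0]]
```

The drawer is seated at d≈0.012. Moving to the knob and pushing toward blue (tool −y).

servo_tool(
  commands=[
    [[1,2,-5,0,0,0,0],[1,4,-14,0,0,0,0],[1,6,-23,0,0,0,0],[1,6,-30,0,0,0,0],[1,6,-34,0,0,0,0]],
  ],
)

```text
time_s: 10.35
tcp_pos: [0.6283, -0.0607, 0.1809]
ee_rot: [[0.993, -0.118, 0.001], [-0.118, -0.993, 0.0], [0.001, -0.0, -1.0]]
wrist_force: [0.3, -0.8, -0.0]
gripper_width: 0.003
gripper_force: 0.0
```

servo_tool(
  commands=[
    [[1,0,-3,0,0,0,0],[1,0,-6,0,0,0,0],[1,0,-9,0,0,0,0],[1,0,-13,0,0,0,0],[1,0,-17,0,0,0,0]],
  ],
)

```text
time_s: 10.85
tcp_pos: [0.6299, -0.0449, 0.1805]
ee_rot: [[0.993, -0.119, -0.0], [-0.119, -0.993, -0.0], [-0.0, 0.0, -1.0]]
wrist_force: [-0.6, 0.1, 0.4]
gripper_width: 0.006
gripper_force: 0.1
```

servo_tool(
  commands=[
    [[1,0,-4,0,0,0,0],[1,0,-8,0,0,0,0],[1,0,-12,0,0,0,0],[1,0,-16,0,0,0,0],[1,0,-20,0,0,0,0]],
  ],
)

```text
time_s: 11.35
tcp_pos: [0.6324, -0.025, 0.1807]
ee_rot: [[0.993, -0.119, 0.0], [-0.119, -0.993, -0.0], [0.0, 0.0, -1.0]]
wrist_force: [0.2, -1.2, 1.2]
gripper_width: 0.003
gripper_force: 0.8
```

servo_tool(
  commands=[
    [[1,0,-5,1,0,0,0],[1,0,-10,2,0,0,0],[1,0,-14,3,0,0,0],[1,0,-18,3,0,0,0],[1,0,-20,3,0,0,0]],
  ],
)

```text
time_s: 11.85
tcp_pos: [0.6344, -0.0054, 0.1765]
ee_rot: [[0.993, -0.119, -0.001], [-0.119, -0.993, -0.001], [-0.001, 0.001, -1.0]]
wrist_force: [2.3, -4.4, -2.5]
gripper_width: 0.009
gripper_force: 2.2
```

```bash
python3 pin.py;  python3 - <<'E'
from station import r
import cv2,numpy as np
a=r.capture("scene")["pixels"][130:350,230:450,::-1]
cv2.imwrite("pics/p6.png",cv2.resize(a,(600,600),interpolation=2))
E
```

```text
pin px 39 262.9230769230769 392.2564102564103 260 266
11.9 [ 0.6344 -0.0053  0.1765] [ 1.5 -4.4 -2.3]
```

View pics/p6.png

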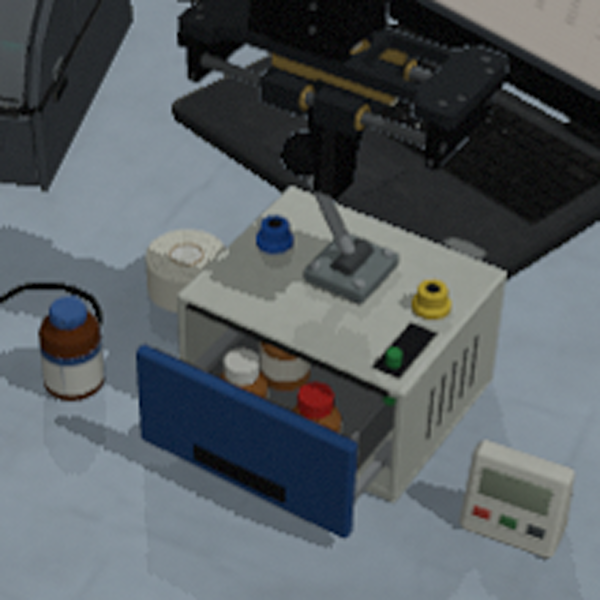

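The lever leans toward blue with the knob at crop (300,155), and the 4.4 N force fits about 0.6 rad. The pin is still up. Holding for 3 s.

servo_tool(
  commands=[
    [[1,0,0,0,0,0,0],[1,0,0,0,0,0,0],[1,0,0,0,0,0,0],[1,0,0,0,0,0,0],[1,0,0,0,0,0,0]],
  ],
)

```text
time_s: 12.45
tcp_pos: [0.6341, -0.0055, 0.1771]
ee_rot: [[0.993, -0.119, -0.002], [-0.119, -0.993, -0.0], [-0.002, 0.0, -1.0]]
wrist_force: [0.3, -4.9, -4.0]
gripper_width: 0.004
gripper_force: 2.4
```

servo_tool(
  commands=[
    [[1,0,0,0,0,0,0],[1,0,0,0,0,0,0],[1,0,0,0,0,0,0],[1,0,0,0,0,0,0],[1,0,0,0,0,0,0]],
  ],
)

```text
time_s: 12.95
tcp_pos: [0.6342, -0.0053, 0.1773]
ee_rot: [[0.993, -0.119, -0.001], [-0.119, -0.993, -0.0], [-0.001, 0.0, -1.0]]
wrist_force: [0.1, -4.4, -4.1]
gripper_width: 0.007
gripper_force: 2.4
```

servo_tool(
  commands=[
    [[1,0,0,0,0,0,0],[1,0,0,0,0,0,0],[1,0,0,0,0,0,0],[1,0,0,0,0,0,0],[1,0,0,0,0,0,0]],
  ],
)

```text
time_s: 13.45
tcp_pos: [0.6344, -0.0053, 0.1776]
ee_rot: [[0.993, -0.119, -0.0], [-0.119, -0.993, -0.0], [-0.0, 0.0, -1.0]]
wrist_force: [-3.2, -4.0, -3.5]
gripper_width: 0.002
gripper_force: 2.3
```

servo_tool(
  commands=[
    [[1,0,0,0,0,0,0],[1,0,0,0,0,0,0],[1,0,0,0,0,0,0],[1,0,0,0,0,0,0],[1,0,0,0,0,0,0]],
  ],
)

```text
time_s: 13.95
tcp_pos: [0.6345, -0.0053, 0.1775]
ee_rot: [[0.993, -0.119, -0.0], [-0.119, -0.993, -0.0], [-0.0, 0.0, -1.0]]
wrist_force: [-3.8, -4.7, -3.2]
gripper_width: 0.004
gripper_force: 2.3
```

servo_tool(
  commands=[
    [[1,0,0,0,0,0,0],[1,0,0,0,0,0,0],[1,0,0,0,0,0,0],[1,0,0,0,0,0,0],[1,0,0,0,0,0,0]],
  ],
)

```text
time_s: 14.45
tcp_pos: [0.6345, -0.0053, 0.1776]
ee_rot: [[0.993, -0.119, -0.0], [-0.119, -0.993, 0.0], [-0.0, 0.0, -1.0]]
wrist_force: [-1.7, -4.6, -3.3]
gripper_width: 0.007
gripper_force: 2.3
```

servo_tool(
  commands=[
    [[1,0,0,0,0,0,0],[1,0,0,0,0,0,0],[1,0,0,0,0,0,0],[1,0,0,0,0,0,0],[1,0,0,0,0,0,0]],
  ],
)

```text
time_s: 14.95
tcp_pos: [0.6345, -0.0053, 0.1775]
ee_rot: [[0.993, -0.119, -0.0], [-0.119, -0.993, 0.0], [-0.0, 0.0, -1.0]]
wrist_force: [-2.8, -5.0, -3.6]
gripper_width: 0.009
gripper_force: 2.3
```

Run:
```python
from fit import *
for a in(.4,.5,.6,.7):
    l=.08*np.sin(a); print(a,proj("scene",[(.6312+.12*l,-.0215+.993*l,.112+.08*np.cos(a))]).round(1))
```

```text
0.4 [[345.2 186.5]]
0.5 [[341.6 186.7]]
0.6 [[338.3 187.4]]
0.7 [[335.1 188.4]]
```

The image puts the angle at about 0.53 rad, above the 0.45 needed. For margin I'll push 7 mm further, hold again, then let it ease back.

servo_tool(
  commands=[
    [[1,0,-2,1,0,0,0],[1,0,-4,2,0,0,0],[1,0,-6,2,0,0,0],[1,0,-7,2,0,0,0],[1,0,-7,2,0,0,0]],
  ],
)

```text
time_s: 15.45
tcp_pos: [0.6352, 0.0011, 0.1751]
ee_rot: [[0.993, -0.119, -0.001], [-0.119, -0.993, -0.001], [-0.001, 0.001, -1.0]]
wrist_force: [-1.9, -6.1, -5.6]
gripper_width: 0.004
gripper_force: 3.2
```

servo_tool(
  commands=[
    [[1,0,0,0,0,0,0],[1,0,0,0,0,0,0],[1,0,0,0,0,0,0],[1,0,0,0,0,0,0],[1,0,0,0,0,0,0]],
  ],
)

```text
time_s: 15.95
tcp_pos: [0.6352, 0.001, 0.1751]
ee_rot: [[0.993, -0.119, -0.001], [-0.119, -0.993, -0.001], [-0.001, 0.001, -1.0]]
wrist_force: [-2.7, -7.0, -4.3]
gripper_width: 0.008
gripper_force: 3.2
```

servo_tool(
  commands=[
    [[1,0,0,0,0,0,0],[1,0,0,0,0,0,0],[1,0,0,0,0,0,0],[1,0,0,0,0,0,0],[1,0,0,0,0,0,0]],
  ],
)

```text
time_s: 16.45
tcp_pos: [0.6352, 0.0011, 0.1752]
ee_rot: [[0.993, -0.119, -0.001], [-0.119, -0.993, -0.001], [-0.001, 0.001, -1.0]]
wrist_force: [-1.1, -5.8, -5.4]
gripper_width: 0.005
gripper_force: 3.2
```

servo_tool(
  commands=[
    [[1,0,0,0,0,0,0],[1,0,0,0,0,0,0],[1,0,0,0,0,0,0],[1,0,0,0,0,0,0],[1,0,0,0,0,0,0]],
  ],
)

```text
time_s: 16.95
tcp_pos: [0.6352, 0.001, 0.1752]
ee_rot: [[0.993, -0.119, -0.001], [-0.119, -0.993, -0.001], [-0.001, 0.001, -1.0]]
wrist_force: [-2.0, -6.3, -5.1]
gripper_width: 0.005
gripper_force: 3.2
```

servo_tool(
  commands=[
    [[1,0,0,0,0,0,0],[1,0,0,0,0,0,0],[1,0,0,0,0,0,0],[1,0,0,0,0,0,0],[1,0,0,0,0,0,0]],
  ],
)

```text
time_s: 17.45
tcp_pos: [0.6352, 0.001, 0.1751]
ee_rot: [[0.993, -0.119, -0.001], [-0.119, -0.993, -0.001], [-0.001, 0.001, -1.0]]
wrist_force: [-2.5, -6.9, -4.5]
gripper_width: 0.003
gripper_force: 3.2
```

servo_tool(
  commands=[
    [[1,0,5,0,0,0,0],[1,0,11,-2,0,0,0],[1,0,18,-3,0,0,0],[1,0,25,-4,0,0,0],[1,0,32,-4,0,0,0]],
  ],
)

```text
time_s: 17.95
tcp_pos: [0.6328, -0.0302, 0.1807]
ee_rot: [[0.993, -0.118, 0.004], [-0.118, -0.993, 0.001], [0.004, -0.001, -1.0]]
wrist_force: [0.3, -1.3, 1.0]
gripper_width: 0.009
gripper_force: 0.5
```

servo_tool(
  commands=[
    [[1,0,7,0,0,0,0],[1,0,15,0,0,0,0],[1,0,25,0,0,0,0],[1,0,38,0,0,0,0],[1,0,50,0,0,0,0]],
  ],
)

```text
time_s: 18.45
tcp_pos: [0.6256, -0.0808, 0.1794]
ee_rot: [[0.993, -0.119, -0.0], [-0.119, -0.993, 0.0], [-0.0, -0.0, -1.0]]
wrist_force: [0.5, -0.2, -0.3]
gripper_width: 0.005
gripper_force: 0.0
```

servo_tool(
  commands=[
    [[1,0,5,-10,0,0,0],[1,0,10,-30,0,0,0],[1,0,10,-55,0,0,0],[1,0,10,-80,0,0,0],[1,0,10,-90,0,0,0]],
  ],
)

```text
time_s: 18.95
tcp_pos: [0.6258, -0.0902, 0.2734]
ee_rot: [[0.993, -0.119, 0.006], [-0.119, -0.993, -0.0], [0.006, -0.0, -1.0]]
wrist_force: [0.3, -0.2, 0.5]
gripper_width: 0.004
gripper_force: 0.0
```

```bash
python3 pin.py;  python3 - <<'E'
from station import r
import cv2,numpy as np
a=r.capture("scene")["pixels"][130:350,230:450,::-1]
cv2.imwrite("pics/p7.png",cv2.resize(a,(600,600),interpolation=2))
E
```

```text
pin px 37 262.86486486486484 392.2972972972973 260 266
19.0 [ 0.626  -0.0901  0.2739] [ 0.6 -0.1  2. ]
```

View pics/p7.png

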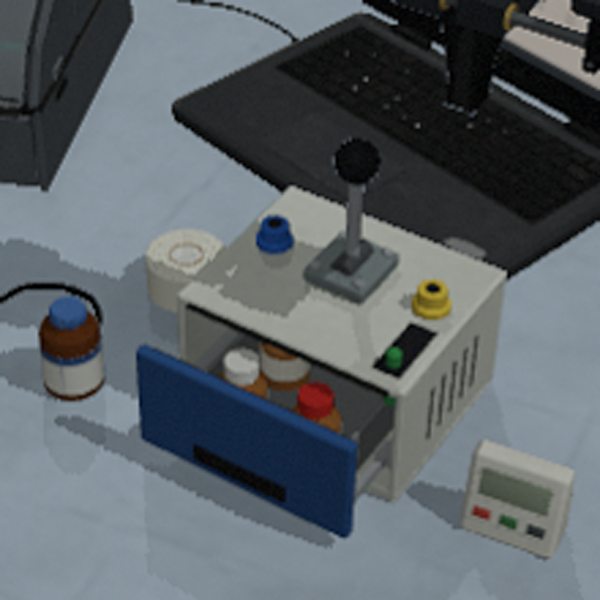

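The lever is upright again with the knob at crop (357,160). The pin is up, the drawer is seated, the loose items are where they were, and the gripper is clear.

```bash
python3 -c "
from station import r
print(r.finish_job())"
```

```text
the job is handed in; nothing more can be done
None
```

The job is handed in at about 19 s: the drawer was pushed home until the green pin popped up, the lever was held over towards the blue port for over two seconds and sprang back upright, and the bottle, timer and label roll were left where they stood.

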